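# Lay the tall carton down in its bay on the potting bench

## Robot

A 7-joint arm with a two-finger parallel gripper is mounted at the origin on the work surface. World frame = base frame: x ahead of the robot, y to its left, z up, the work surface at z = 0. Lengths are in m, angles in rad, forces in N, time in s.
With the tool pointing down it reaches from about 0.4 to 0.85 m from the base axis. Payload 10.4 kg.
Tool frame: the origin (TCP) lies midway between the tips of the shut fingers; the grasp point (between the pads) lies 19 mm behind it; z points along the fingers, y is the direction in which the jaws open and shut (so a half turn about z gives the same grasp; the last joint's range is limited). The gripper opens to 87 mm and grips with 3 to 60 N. Pads are 19 mm wide; open, the fingers measure 117 mm over their backs; the gripper's body (75 mm by 190 mm) begins 51 mm behind the grasp point.
Start: joints at [1.189, 0.332, -0.065, 1.46, 0.022, 1.35, -0.088], TCP at [0.219, -0.585, 0.223] pointing down, gripper open.
Joint ranges: [-2.6, 2.6], [-0.5, 2.12], [-1.47, 1.34], [0.16, 2.42], [-1.27, 4.41], [0.06, 2.06], [-2.6, 2.6]. Speed limits (rad/s): [2.22, 2.22, 2.79, 2.79, 3.14, 3.14, 3.14].

## Interface

Orientations are given as a unit quaternion [x, y, z, w].
In Python, from bench import r gives the robot as it stands.
- The arm moves only by the tool step_arm, never from a script. Its argument "increments" is a list of rows, each a list of 2 entries, a list of its own where there are three numbers: the shift along the tool's x, y, z in m, then the turn, a rotation vector about the tool's x, y, z in rad. A call has 1 to 5 rows; each row is the pose to reach, as a shift and turn from the pose measured when the call began, along the tool's axes at that moment; what a row does not reach only later rows make up. A row lasts 1/10 s, in which the tool goes at most 50 mm and 8.59 degrees, less where a joint would pass 70% of its speed; a pose out of reach is approached as far as the arm can. A call with a gripper value outside its range is refused whole. "hand" is the closure, from -1 (fully open) to 1 (shut), so that 0 is half open, set as the call begins (left out, the last holds). The fingers move at their own pace and stop on an object; "grip_force" is the grip in N (left out, the last holds). Time passes only in rows, so rows that repeat a pose let the fingers close. It gives the time, the measured TCP pose, the force and the opening at its end, in the units of the state.
- r.read_state(): the state, without advancing time (a new reading comes with each control period).
- r.camera(name): name is "scene" or "side" or "wrist"; returns a dict with "pixels" (480x640x3 uint8, blue, green, red), "camera_matrix" (3x3 intrinsics, pixels), "k1" (the pictures are not rectified: a ray, as slopes to the right and down, at radius r is drawn at 1 + k1 r^2 times it, then the intrinsics apply), "extrinsics" (4x4, takes a point from camera to world coordinates). Camera axes: x right, y up, looking along -z (the intrinsics and any distortion apply to the point x, -y, -z); pixel columns grow to the right and rows downward; lengths in m; the calibration is good to about 2 mm. A picture is of the moment at which its call begins. There is no depth.
- r.close_job(): hands the job in, once; it reports no verdict.
The state is a dict: "time": time; "joint_positions": joint angles; "joint_vel": joint speeds; "joint_torque": joint torques, N m; "ee_pos": TCP position; "eef_rot": TCP orientation; "ft_force": force on the tool from outside, world axes, zero at the start; "torque": the same for the moment, N m; "width": finger opening in m.
Only numpy, scipy, OpenCV 4.12 (cv2) and the standard library are available. Lean on these libraries where they do the work, as an engineer would, in place of code of your own. Each camera call takes 0.05 s, during which the arm holds its last target.

## Task

The tall carton of plant food has to lie flat at the bottom of its bay so that more can be stacked on it: push it high on its back with the fingertips so that it tips over and lands on its broad face inside the white outline, then push it along the bench until its top end sits square and flush against the wooden batten. Only push it, never pick it up, and leave the pots and other things on the bench where they are.

Things in the scene. Friction and masses are not known exactly. Their poses are not given: they have to be found in the camera images.
- carton: the tall closed cardboard carton: 160 mm high (its z axis, up at the start), 100 mm wide (its y axis), 50 mm deep (its x axis, through the broad faces), 0.22 to 0.45 kg, evenly filled; origin at the centre of its underside. It stands across the open end of the bay, one broad face turned to the batten within about 8 degrees. Lying on a broad face it is 50 mm high
- carton_mid (a point): centre of the carton, 80 mm above its underside. Pushed near the top of the broad face away from the batten, the carton rocks over its far lower edge and, past about 17 degrees, falls towards the batten by itself; that edge may slip up to about 15 mm
- bay: the bay, fixed: white painted outline (8 mm lines), closed by a wooden batten. Origin on the bench, x axis towards the batten, z up. Inside, it runs from x = -110 to 140 mm, y = -95 to 95 mm; the batten's near face is at x = 140 mm (26 mm high, 22 thick, 206 long along y). Tipped where it stands, the carton lands with its top end 25 to 70 mm short of the batten
- small_carton: bystander: a much smaller cardboard carton, 50 x 70 mm and 85 mm high, standing near the robot's side of the bay; origin at the centre of its underside
- clay_pot: bystander: small empty clay pot, 90 mm across, 80 mm high; origin at the centre of its underside
- pot_a: bystander: green plastic plant pot with a seedling, 116 mm across, 115 mm high (leaves above that); origin at the centre of its underside
- pot_b: bystander: green plant pot like pot_a, beyond the batten end of the bay
- pot_c: bystander: green plant pot like pot_a, standing beyond the batten end of the bay
- feed_bottle: bystander: white bottle, 60 mm across, 170 mm high; origin at the centre of its underside
- trowel: bystander: hand trowel lying flat, 275 mm long along its x axis, at the robot's right; origin on the bench near its middle
Things that resemble listed ones, but are neither listed nor needed, are in the scene too. Leave any blue or yellow look-alike of the carton alone.

How it is judged:
By the outcome, as a careful person would: the job done as asked, in the order asked, and still so for the second after the job is handed in, with the robot touching nothing.
It also fails if it takes over 56 s, if anything falls off the work surface, if the arm or the gripper's body presses on something with over 40 N, if the wrist force passes 120 N, or if a joint passes its speed limit or range.

## Working session

There is one attempt and no reset: what is moved stays moved. The work goes in short steps, Python scripts to look and compute and a tool call to move; the robot and the scene stay as the last step left them, time stands still between calls to the robot, and variables do not carry over. Pictures are saved under pics/ and viewed, and the job is handed in when it is done.

Besides the shell and the picture viewer there is one more tool, called by a JSON object that holds its "api" and its "payload", one argument or row to a line. step_arm: Moves the arm, as the interface text tells. Its arguments: {"type":"object","properties":{"increments":{"type":"array"},"hand":{"type":"number"},"grip_force":{"type":"number"}},"required":["increments"]}

```bash
ls; mkdir -p pics; python3 - <<'E'
from bench import r
import cv2,numpy as np
s=r.read_state(); print(s)
for n in ["scene","side","wrist"]:
    c=r.camera(n); cv2.imwrite(f"pics/{n}0.png",c["pixels"]); print(n,np.round(c["camera_matrix"],1).tolist(),c["k1"],np.round(c["extrinsics"],4).tolist())
E
```

```text
pics
{'time': 0.0, 'joint_positions': array([ 1.18939195,  0.33285612, -0.06473364,  1.46091926,  0.02164736,
        1.34991822, -0.08849237]), 'joint_vel': array([ 0.0017401 ,  0.00237304,  0.00012232,  0.0003608 ,  0.00038591,
        0.000759  , -0.00144023]), 'joint_torque': array([-9.95990013e-04, -6.23246241e+01,  2.40984466e-02, -3.89891338e+01,
       -6.15042541e-02,  3.98025813e-02,  1.82905665e-04]), 'ee_pos': array([ 0.21933542, -0.58484004,  0.22177442]), 'eef_rot': array([ 9.83944022e-01,  1.78475962e-01, -1.74480591e-04, -6.79807720e-04]), 'ft_force': array([-0.4649143 , -0.11311882,  0.20422569]), 'torque': array([-0.03148216, -0.03417995, -0.02082073]), 'width': 0.08706859359566688}
scene [[538.8, 0.0, 317.5], [0.0, 538.8, 247.1], [0.0, 0.0, 1.0]] -0.1184720384920795 [[0.6188, -0.4761, 0.6248, 1.2036], [0.7854, 0.3607, -0.503, -0.5265], [0.0141, 0.802, 0.5971, 0.6797], [0.0, 0.0, 0.0, 1.0]]
side [[479.0, 0.0, 321.0], [0.0, 479.0, 236.9], [0.0, 0.0, 1.0]] -0.1159495420255553 [[-0.9988, -0.0373, 0.0329, 0.606], [0.0492, -0.6435, 0.7638, 0.7349], [-0.0073, 0.7645, 0.6446, 0.7345], [0.0, 0.0, 0.0, 1.0]]
wrist [[412.3, 0.0, 324.7], [0.0, 412.3, 239.6], [0.0, 0.0, 1.0]] 0.01114174552595589 [[0.3502, 0.9058, 0.2384, 0.2835], [-0.9367, 0.3386, 0.0895, -0.5608], [0.0003, -0.2547, 0.967, 0.3834], [0.0, 0.0, 0.0, 1.0]]
```

View pics/scene0.png

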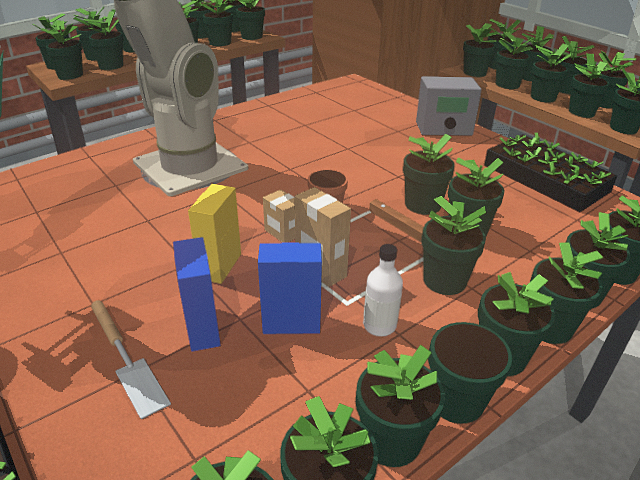

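View pics/side0.png

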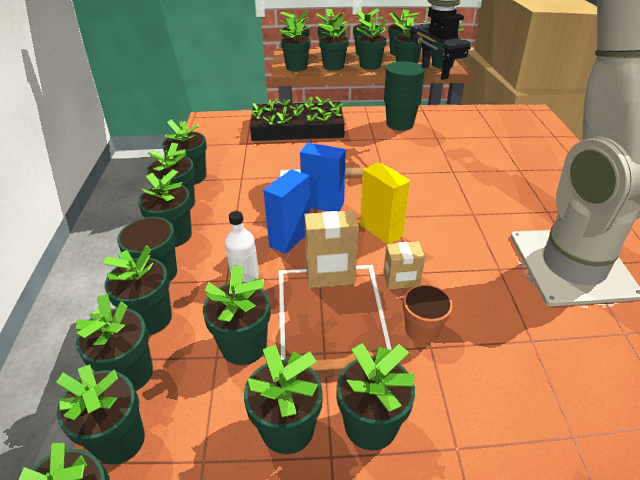

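View pics/wrist0.png

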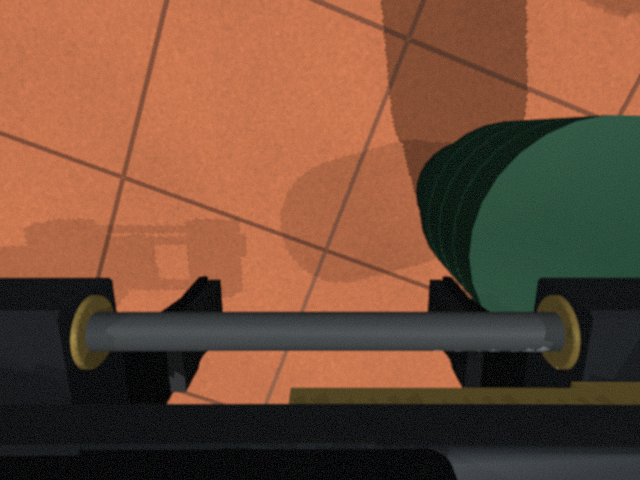

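The carton meant is the tall brown one at side (331,250) and scene (325,235). The small brown carton at side (405,265), the blue cartons at side (288,210) and (322,178), and the yellow one at side (385,203) are the others. Next I enlarge crops to confirm it and pick points.

```bash
cat > h.py <<'E'
import numpy as np,cv2
from scipy.optimize import least_squares
def proj(c,P):
    E=np.array(c["extrinsics"]);K=np.array(c["camera_matrix"]);P=np.atleast_2d(P)
    q=(P-E[:3,3])@E[:3,:3]; x=q[:,0]/-q[:,2]; y=-q[:,1]/-q[:,2]
    f=1+c["k1"]*(x*x+y*y); return np.c_[K[0,0]*x*f+K[0,2],K[1,1]*y*f+K[1,2]]
def onz(c,uv,z):
    K=np.array(c["camera_matrix"]);E=np.array(c["extrinsics"]);out=[]
    uv=np.atleast_2d(uv)
    d=np.array([c["k1"],0,0,0,0.])
    n=cv2.undistortPoints(uv.astype(float).reshape(-1,1,2),K,d).reshape(-1,2)
    r=np.c_[n[:,0],-n[:,1],-np.ones(len(n))]@E[:3,:3].T
    t=(z-E[2,3])/r[:,2]; return E[:3,3]+r*t[:,None]
E
python3 - <<'E'
from bench import r
import cv2,pickle
d={}
for n in ["scene","side"]:
    d[n]=r.camera(n)
pickle.dump(d,open("c0.pkl","wb"))
a=d["side"]["pixels"][140:400,200:460]; cv2.imwrite("pics/s1.png",cv2.resize(a,(780,600) if 0 else (600,600),interpolation=cv2.INTER_CUBIC))
a=d["scene"]["pixels"][160:340,220:460]; cv2.imwrite("pics/s2.png",cv2.resize(a,(800,600),interpolation=cv2.INTER_CUBIC))
E
```

```text
(no output)
```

View pics/s1.png

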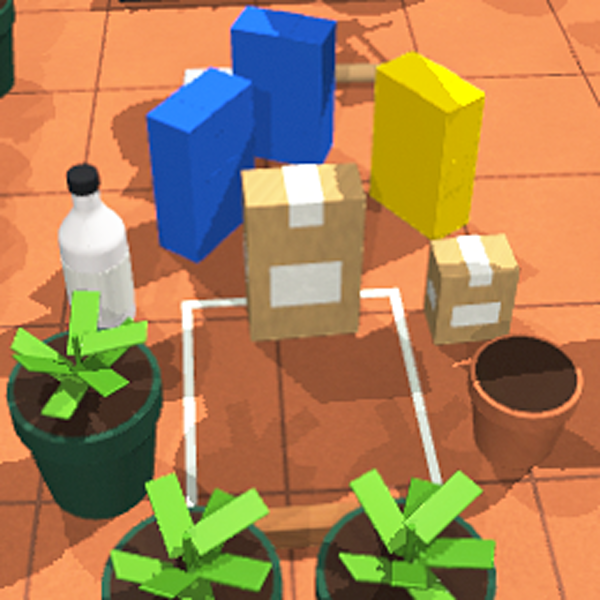

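View pics/s2.png

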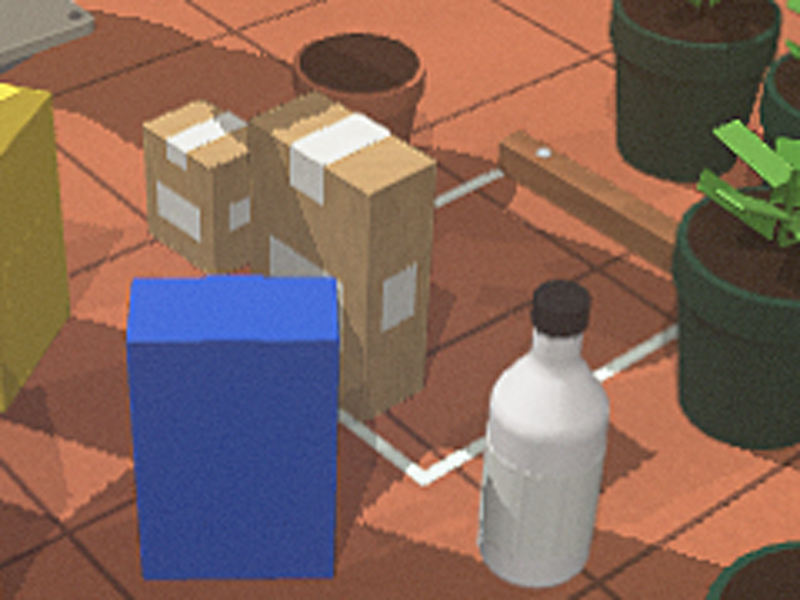

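```bash
cat > fit0.py <<'E'
import pickle,numpy as np
from h import *
d=pickle.load(open("c0.pkl","rb"));S,C=d["side"],d["scene"]
sd=lambda p:np.array(p)/2.3077+[200-.3,140-.3]
sc=lambda p:np.array(p)/3.3333+[220-.35,160-.35]
# carton: local x to batten, y toward robot
obs=[(S,sd((244,204)),(.025,-.05,.16)),(S,sd((361,200)),(.025,.05,.16)),(S,sd((359,166)),(-.025,.05,.16)),(S,sd((246,168)),(-.025,-.05,.16)),
(S,sd((251,340)),(.025,-.05,0)),(S,sd((358,334)),(.025,.05,0)),
(C,sc((434,160)),(.025,-.05,.16)),(C,sc((372,192)),(-.025,-.05,.16)),(C,sc((250,121)),(-.025,.05,.16)),(C,sc((315,95)),(.025,.05,.16)),(C,sc((372,418)),(-.025,-.05,0)),(C,sc((425,390)),(.025,-.05,0))]
def fit(obs,x0):
    def W(p,l):
        c,s=np.cos(p[2]),np.sin(p[2]); return np.array([p[0]+c*l[0]-s*l[1],p[1]+s*l[0]+c*l[1],l[2]])
    f=lambda p:np.concatenate([proj(c,W(p,l))[0]-uv for c,uv,l in obs])
    o=least_squares(f,x0,loss='soft_l1',f_scale=2); return o.x,f(o.x).reshape(-1,2)
x0=[*onz(S,sd((305,337)),0)[0][:2],1.57]
p,e=fit(obs,x0);print("carton",p,np.degrees(p[2]));print(np.round(e,1).tolist())
bo=[(S,sd((184,303)),(-.118,-.103,0)),(S,sd((398,290)),(-.118,.103,0)),(C,sc((425,486)),(-.118,-.103,0)),(C,sc((425,470)),(-.11,-.095,0)),
(S,sd((194,307)),(-.11,-.095,0)),(S,sd((391,297)),(-.11,.095,0)),(C,sc((500,152)),(.14,.103,.026)),(C,sc((500,178)),(.14,.103,.0))]
b,e=fit(bo,[p[0],p[1]+.09,1.57]);print("bay",b,np.degrees(b[2]));print(np.round(e,1).tolist())
R=np.array([[np.cos(b[2]),np.sin(b[2])],[-np.sin(b[2]),np.cos(b[2])]])
print("carton in bay",R@(p[:2]-b[:2]),np.degrees(p[2]-b[2]))
# other objects, top points
q=lambda n,c,uv,z:print(n,np.round(onz(c,uv,z),3).tolist())
q("yellow top",S,[sd(v) for v in ((375,65),(412,55),(484,92),(440,105))],.16)
q("blueL top",S,[sd(v) for v in ((148,116),(208,70),(257,82),(190,131))],.16)
q("blueR top",S,[sd(v) for v in ((232,38),(247,8),(336,20),(332,46))],.16)
q("small top",S,[sd(v) for v in ((436,240),(507,236),(518,267),(428,268))],.085)
q("pots rim",S,[(284,385),(376,385),(237,308)],.115)
q("bottle",S,sd((84,178)),.165)
q("clay",S,sd((526,375)),.08)
E
python3 fit0.py
```

```text
carton [0.55537653 0.00433082 1.61840563] 92.72781195863217
[[0.5, 1.7], [2.1, -0.1], [-1.0, -1.0], [-2.2, 1.4], [-0.4, 1.4], [0.1, 0.4], [1.1, 0.5], [-1.0, 0.8], [-0.5, -0.9], [0.4, -1.7], [-3.3, 2.4], [-0.3, 0.1]]
bay [0.56099266 0.09158239 1.59286844] 91.26463875539268
[[-0.5, 0.1], [-0.2, 0.7], [-1.2, 0.3], [-0.9, 0.9], [-1.1, 0.8], [-0.2, 0.3], [0.4, -3.6], [-0.4, -1.9]]
carton in bay [-0.08710636  0.00754043] 1.4631732032394926
yellow top [[0.472, -0.181, 0.16], [0.434, -0.198, 0.16], [0.375, -0.128, 0.16], [0.42, -0.109, 0.16]]
blueL top [[0.69, -0.107, 0.16], [0.635, -0.182, 0.16], [0.588, -0.157, 0.16], [0.651, -0.08, 0.16]]
blueR top [[0.611, -0.241, 0.16], [0.594, -0.302, 0.16], [0.502, -0.271, 0.16], [0.511, -0.219, 0.16]]
small top [[0.434, -0.005, 0.085], [0.369, -0.006, 0.085], [0.368, 0.035, 0.085], [0.447, 0.032, 0.085]]
pots rim [[0.646, 0.338, 0.115], [0.51, 0.345, 0.115], [0.728, 0.182, 0.115]]
bottle [[0.74, -0.01, 0.165]]
clay [[0.387, 0.156, 0.08]]
```

```bash
cat > go.py <<'E'
# usage: go.py x y z yawdeg nrows : prints tool-frame rows from current measured pose
import sys,numpy as np
from scipy.spatial.transform import Rotation as R
from bench import r
def target(yaw): # tool x at yaw, z down
    a=np.radians(yaw);x=np.array([np.cos(a),np.sin(a),0]);z=np.array([0,0,-1.]);return R.from_matrix(np.c_[x,np.cross(z,x),z])
s=r.read_state();p=np.array(s["ee_pos"]);q=R.from_quat(s["eef_rot"])
x=q.as_matrix()[:,0]
print("t",round(s["time"],2),"pos",np.round(p,4),"yaw",round(np.degrees(np.arctan2(x[1],x[0])),2),"F",np.round(s["ft_force"],1),"w",round(s["width"],3))
if len(sys.argv)>4:
    t=np.array(list(map(float,sys.argv[1:4])))
    print("shift",np.round(q.inv().apply(t-p),4).tolist(),"rot",np.round((q.inv()*target(float(sys.argv[4]))).as_rotvec(),4).tolist())
E
python3 go.py 0.555 -0.058 0.30 92
```

```text
t 0.25 pos [ 0.2194 -0.585   0.2222] yaw 20.56 F [ 0.  -1.   0.2] w 0.087
shift [0.4993, -0.3757, -0.0776] rot [-0.0005, -0.0004, -1.2468]
```

{"api": "step_arm", "payload": {
  "increments": [
    [[0,0,-0.02],[0,0,-0.05]],
    [[0,0,-0.05],[0,0,-0.15]],
    [[0.01,-0.01,-0.08],[0,0,-0.25]],
    [[0.04,-0.03,-0.08],[0,0,-0.35]],
    [[0.08,-0.06,-0.08],[0,0,-0.45]]
  ],
  "hand": 0
}}

```text
time: 0.75
ee_pos: [0.2724, -0.5016, 0.3027]
eef_rot: [0.919, 0.394, -0.0, 0.0]
ft_force: [0.9, 0.4, -0.5]
width: 0.0551
```

```bash
python3 go.py 0.555 -0.058 0.30 92
```

```text
t 0.75 pos [ 0.2724 -0.5016  0.3027] yaw 46.35 F [ 0.9  0.4 -0.5] w 0.055
shift [0.516, -0.1017, 0.0022] rot [0.0003, 0.001, -0.7967]
```

{"api": "step_arm", "payload": {
  "increments": [
    [[0.04,-0.008,0],[0,0,-0.1]],
    [[0.08,-0.016,0],[0,0,-0.2]],
    [[0.12,-0.024,0],[0,0,-0.3]],
    [[0.16,-0.032,0],[0,0,-0.4]],
    [[0.2,-0.04,0],[0,0,-0.45]]
  ]
}}

```text
time: 1.25
ee_pos: [0.3821, -0.3277, 0.3026]
eef_rot: [0.807, 0.59, -0.0, 0.001]
ft_force: [0.4, -1.0, 0.5]
width: 0.0439
```

```bash
python3 go.py 0.555 -0.058 0.30 92
```

```text
t 1.25 pos [ 0.3821 -0.3277  0.3026] yaw 72.35 F [ 0.4 -1.   0.5] w 0.044
shift [0.3094, 0.083, 0.0022] rot [0.0001, 0.0013, -0.3429]
```

{"api": "step_arm", "payload": {
  "increments": [
    [[0.045,0.012,0],[0,0,-0.07]],
    [[0.09,0.024,0],[0,0,-0.14]],
    [[0.135,0.036,0],[0,0,-0.21]],
    [[0.18,0.048,0],[0,0,-0.28]],
    [[0.22,0.06,0],[0,0,-0.34]]
  ]
}}

```text
time: 1.75
ee_pos: [0.5068, -0.1339, 0.3026]
eef_rot: [0.694, 0.72, -0.0, 0.001]
ft_force: [0.9, -0.6, 0.6]
width: 0.0434
```

```bash
python3 go.py 0.555 -0.058 0.25 92
```

```text
t 1.75 pos [ 0.5068 -0.1339  0.3026] yaw 92.04 F [ 0.9 -0.6  0.6] w 0.043
shift [0.0743, 0.0509, 0.0525] rot [0.0005, 0.0016, 0.0007]
```

{"api": "step_arm", "payload": {
  "increments": [
    [[0.03,0.02,0.01],[0,0,0]],
    [[0.055,0.04,0.03],[0,0,0]],
    [[0.07,0.05,0.05],[0,0,0]],
    [[0.074,0.051,0.052],[0,0.002,0]]
  ]
}}

```text
time: 2.15
ee_pos: [0.5546, -0.0558, 0.2479]
eef_rot: [0.693, 0.721, -0.0, -0.002]
ft_force: [-0.4, -0.5, -0.1]
width: 0.0433
```

```bash
python3 go.py 0.555 -0.058 0.14 92; python3 - <<'E'
from bench import r
import cv2,pickle
d={n:r.camera(n) for n in ["wrist","side"]}
pickle.dump(d,open("c1.pkl","wb"))
cv2.imwrite("pics/w1.png",d["wrist"]["pixels"]);cv2.imwrite("pics/s3.png",d["side"]["pixels"])
E
```

```text
t 2.15 pos [ 0.5546 -0.0558  0.2479] yaw 92.24 F [-0.4 -0.5 -0.1] w 0.043
shift [-0.0025, 0.0006, 0.1079] rot [-0.0032, -0.0024, 0.0042]
```

View pics/w1.png

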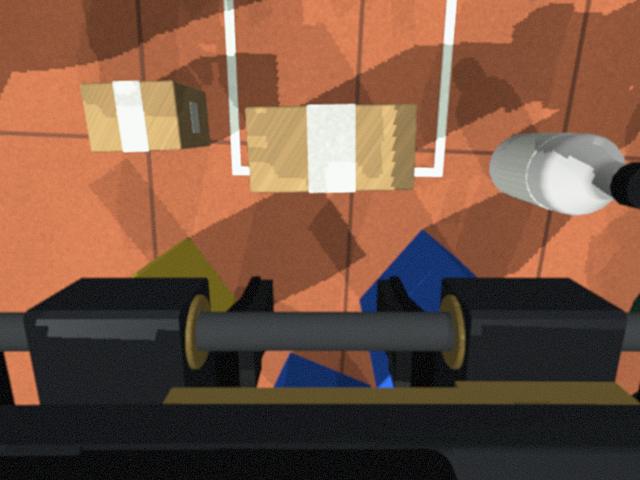

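View pics/s3.png

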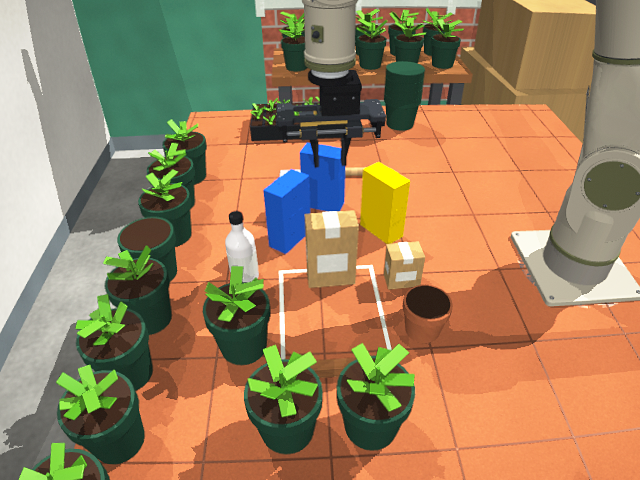

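The wrist view shows the carton's top, with corners at (246,107), (415,104), (415,190) and (251,193). It also shows the outline's outer corners at (233,175) and (443,176), and the fingers clear behind the carton.

```bash
python3 - <<'E'
import pickle;from h import *
w=pickle.load(open("c1.pkl","rb"))["wrist"]
print(np.round(onz(w,[(246,107),(415,104),(415,190),(251,193)],.16),4))
print(np.round(onz(w,[(233,175),(443,176),(232,100),(451,100),(228,3),(456,3)],0),4))
E
```

```text
[[ 0.505   0.0248  0.16  ]
 [ 0.6022  0.0302  0.16  ]
 [ 0.6069 -0.0192  0.16  ]
 [ 0.5075 -0.0249  0.16  ]]
[[ 0.4617 -0.032   0.    ]
 [ 0.6685 -0.0251  0.    ]
 [ 0.4621  0.0382  0.    ]
 [ 0.6681  0.0459  0.    ]
 [ 0.4603  0.1198  0.    ]
 [ 0.6628  0.1273  0.    ]]
```

{"api": "step_arm", "payload": {
  "increments": [
    [[-0.002,0,0.03],[0,0,0]],
    [[-0.002,0,0.06],[0,0,0]],
    [[-0.002,0,0.09],[0,0,0]],
    [[-0.002,0,0.105],[0,-0.002,0.004]],
    [[-0.002,0,0.105],[0,-0.002,0.004]]
  ]
}}

```text
time: 2.75
ee_pos: [0.5539, -0.0613, 0.1446]
eef_rot: [0.696, 0.718, -0.001, -0.0]
ft_force: [-1.0, 0.4, 0.1]
width: 0.0437
```

```bash
python3 go.py 0.554 -0.034 0.142 92.5
```

```text
t 2.75 pos [ 0.5539 -0.0613  0.1446] yaw 91.75 F [-1.   0.4  0.1] w 0.044
shift [0.0273, 0.0009, 0.0026] rot [-0.0027, 0.0014, -0.0131]
```

{"api": "step_arm", "payload": {
  "increments": [
    [[0.006,0.001,0.002],[0,0,-0.013]],
    [[0.012,0.001,0.003],[0,0,-0.013]],
    [[0.018,0.001,0.003],[0,0,-0.013]],
    [[0.023,0.001,0.003],[0,0,-0.013]],
    [[0.028,0.001,0.003],[0,0,-0.013]]
  ]
}}

```text
time: 3.25
ee_pos: [0.5542, -0.0326, 0.142]
eef_rot: [0.691, 0.723, -0.001, -0.0]
ft_force: [-0.6, 0.0, -0.5]
width: 0.0436
```

{"api": "step_arm", "payload": {
  "increments": [
    [[0.004,0,0],[0,0,0]],
    [[0.008,0,0],[0,0,0]],
    [[0.012,0,0],[0,0,0]],
    [[0.016,0,0],[0,0,0]],
    [[0.02,0,0],[0,0,0]]
  ]
}}

```text
time: 3.75
ee_pos: [0.5533, -0.0123, 0.142]
eef_rot: [0.691, 0.722, -0.001, -0.0]
ft_force: [-0.2, 0.2, 1.2]
width: 0.0436
```

```bash
python3 go.py 0.554 -0.034 0.142 92.5;  python3 - <<'E'
from bench import r
import cv2,pickle
d={n:r.camera(n) for n in ["scene","side"]}
cv2.imwrite("pics/a1.png",cv2.resize(d["scene"]["pixels"][130:370,200:520],(800,600)));cv2.imwrite("pics/a2.png",d["side"]["pixels"][100:400,150:550])
E
```

```text
t 3.75 pos [ 0.5533 -0.0123  0.142 ] yaw 92.52 F [-0.2  0.2  1.2] w 0.044
shift [-0.0217, -0.0003, -0.0] rot [-0.0022, 0.0015, 0.0003]
```

View pics/a1.png

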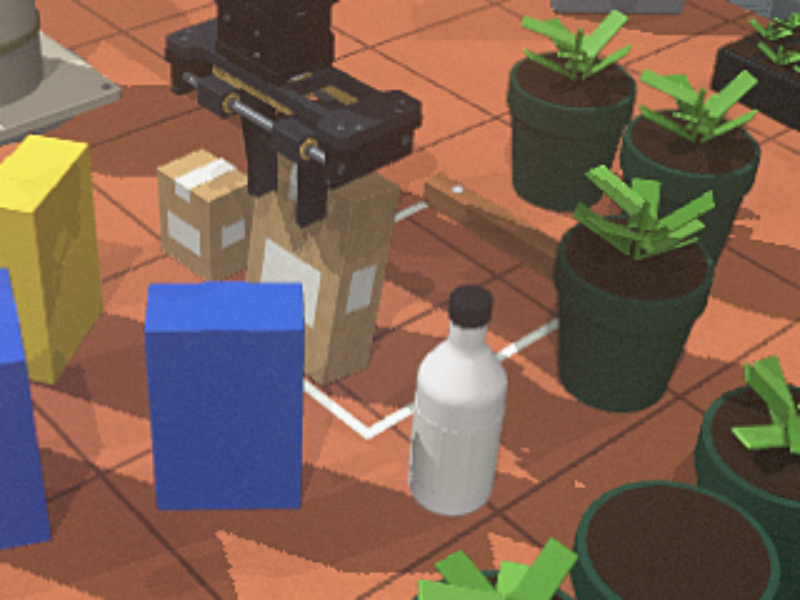

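View pics/a2.png

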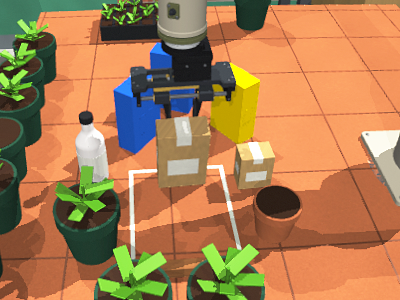

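It is rocking as intended, so I continue past the balance point.

{"api": "step_arm", "payload": {
  "increments": [
    [[0.005,0,0],[0,0,0]],
    [[0.01,0,0],[0,0,0]],
    [[0.015,0,0],[0,0,0]],
    [[0.02,0,0],[0,0,0]],
    [[0.025,0,0],[0,0,0]]
  ]
}}

```text
time: 4.35
ee_pos: [0.5521, 0.0138, 0.1419]
eef_rot: [0.691, 0.723, -0.001, -0.0]
ft_force: [-0.4, -1.1, 0.7]
width: 0.0434
```

{"api": "step_arm", "payload": {
  "increments": [
    [[0.005,0,0],[0,0,0]],
    [[0.01,0,0],[0,0,0]],
    [[0.01,0,0],[0,0,0]],
    [[0.01,0,0],[0,0,0]],
    [[0.01,0,0],[0,0,0]]
  ]
}}

```text
time: 4.85
ee_pos: [0.5517, 0.0234, 0.1419]
eef_rot: [0.691, 0.723, -0.001, -0.0]
ft_force: [0.9, -0.4, 0.0]
width: 0.0435
```

```bash
python3 go.py 0.554 -0.034 0.142 92.5;  python3 - <<'E'
from bench import r
import cv2,pickle
d={n:r.camera(n) for n in ["scene","side","wrist"]}
pickle.dump(d,open("c2.pkl","wb"))
cv2.imwrite("pics/b1.png",cv2.resize(d["scene"]["pixels"][130:370,200:520],(800,600)));cv2.imwrite("pics/b2.png",cv2.resize(d["side"]["pixels"][140:400,200:460],(600,600)))
cv2.imwrite("pics/b3.png",d["wrist"]["pixels"])
E
```

```text
t 4.85 pos [0.5517 0.0234 0.1419] yaw 92.56 F [ 0.9 -0.4  0. ] w 0.043
shift [-0.0574, -0.0003, -0.0] rot [-0.0022, 0.0013, 0.0011]
```

View pics/b1.png

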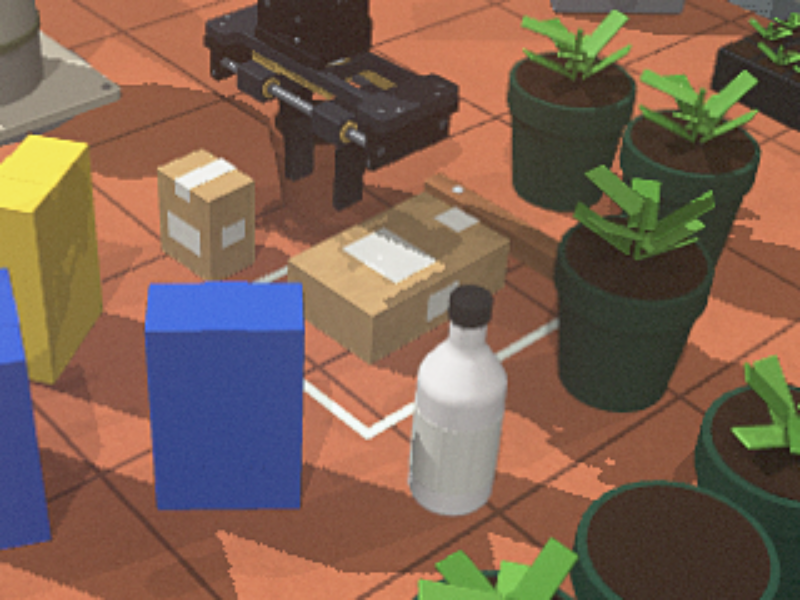

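View pics/b2.png

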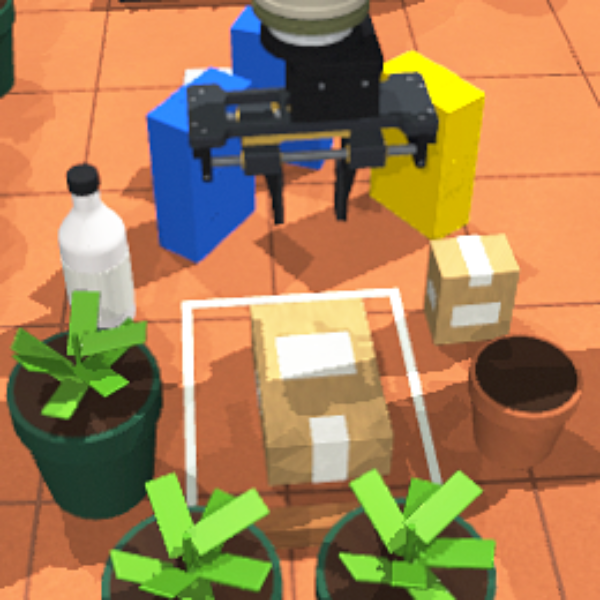

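View pics/b3.png

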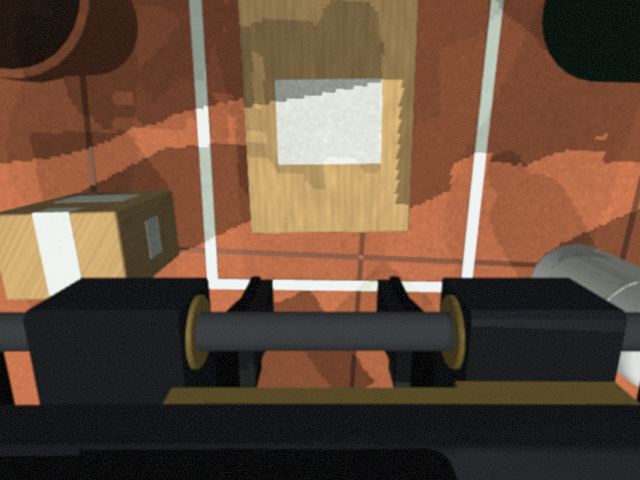

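The carton lies flat inside the outline. In the wrist view its near end edge runs from (252,232) to (409,231), and its long edges leave the picture at (240,0) and (417,0). The scene view shows the gap to the batten.

```bash
python3 - <<'E'
import pickle;from h import *
d=pickle.load(open("c2.pkl","rb"));w=d["wrist"]
print(np.round(onz(w,[(252,232),(409,231),(240,2),(417,2)],.05),4))
S=d["side"];sd=lambda p:np.array(p)/2.3077+[200-.3,140-.3]
print(np.round(onz(S,[sd(v) for v in ((252,304),(367,300),(257,432),(390,426))],.05),4))
print("lines",np.round(onz(w,[(213,289),(470,290),(194,2),(498,2)],0),4))
E
```

```text
[[0.5044 0.0284 0.05  ]
 [0.6035 0.0334 0.05  ]
 [0.4982 0.1583 0.05  ]
 [0.5953 0.1625 0.05  ]]
[[0.6012 0.0318 0.05  ]
 [0.499  0.0325 0.05  ]
 [0.6017 0.1765 0.05  ]
 [0.4962 0.1765 0.05  ]]
lines [[ 0.4651 -0.0319  0.    ]
 [ 0.6668 -0.0237  0.    ]
 [ 0.4581  0.1699  0.    ]
 [ 0.6576  0.1784  0.    ]]
```

{"api": "step_arm", "payload": {
  "increments": [
    [[-0.015,0,0],[0,0,0]],
    [[-0.028,0,0.01],[0,0,0]],
    [[-0.028,0,0.04],[0,0,0]],
    [[-0.028,0,0.07],[0,0,0]],
    [[-0.028,0,0.1],[0,0,0]]
  ]
}}

```text
time: 5.5
ee_pos: [0.5524, -0.0067, 0.0401]
eef_rot: [0.692, 0.722, -0.001, -0.0]
ft_force: [0.5, 0.3, -0.1]
width: 0.0436
```

```bash
python3 go.py 0.552 0.01 0.027 92
```

```text
t 5.5 pos [ 0.5524 -0.0067  0.0401] yaw 92.45 F [ 0.5  0.3 -0.1] w 0.044
shift [0.0167, 0.0003, 0.0131] rot [-0.0024, 0.0018, 0.0079]
```

{"api": "step_arm", "payload": {
  "increments": [
    [[0,-0.001,0.008],[0,0,0.008]],
    [[0,-0.001,0.013],[0,0.002,0.008]],
    [[0.008,-0.001,0.013],[0,0.002,0.008]],
    [[0.014,-0.001,0.013],[0,0.002,0.008]],
    [[0.018,-0.001,0.013],[0,0.002,0.008]]
  ],
  "hand": -0.3
}}

```text
time: 6.0
ee_pos: [0.5514, 0.0125, 0.0284]
eef_rot: [0.694, 0.72, -0.0, -0.0]
ft_force: [0.3, -0.4, -0.8]
width: 0.0563
```

```bash
python3 go.py 0.552 0.055 0.027 92
```

```text
t 6.0 pos [0.5514 0.0125 0.0284] yaw 92.06 F [ 0.3 -0.4 -0.8] w 0.056
shift [0.0425, 0.0021, 0.0014] rot [-0.0003, -0.0003, 0.0011]
```

{"api": "step_arm", "payload": {
  "increments": [
    [[0.006,0,0.001],[0,0,0]],
    [[0.012,0,0.001],[0,0,0]],
    [[0.018,0,0.001],[0,0,0]],
    [[0.024,0,0.001],[0,0,0]],
    [[0.03,0,0.001],[0,0,0]]
  ]
}}

```text
time: 6.5
ee_pos: [0.5505, 0.0427, 0.0275]
eef_rot: [0.694, 0.72, -0.0, -0.0]
ft_force: [0.2, -2.7, 1.5]
width: 0.0571
```

{"api": "step_arm", "payload": {
  "increments": [
    [[0.003,0,0],[0,0,0]],
    [[0.006,0,0],[0,0,0]],
    [[0.009,0,0],[0,0,0]]
  ]
}}

```text
time: 6.8
ee_pos: [0.5501, 0.0517, 0.0275]
eef_rot: [0.694, 0.72, -0.0, 0.0]
ft_force: [0.1, -2.4, 1.2]
width: 0.0565
```

```bash
python3 go.py 0.552 0.06 0.027 92;  python3 - <<'E'
from bench import r
import cv2,pickle
d={n:r.camera(n) for n in ["scene","side","wrist"]}
pickle.dump(d,open("c3.pkl","wb"))
cv2.imwrite("pics/d1.png",cv2.resize(d["scene"]["pixels"][130:370,200:520],(800,600)));cv2.imwrite("pics/d2.png",cv2.resize(d["side"]["pixels"][140:400,200:460],(600,600)))
cv2.imwrite("pics/d3.png",d["wrist"]["pixels"])
E
```

```text
t 6.8 pos [0.5501 0.0517 0.0275] yaw 92.03 F [ 0.1 -2.4  1.2] w 0.057
shift [0.0083, 0.0021, 0.0005] rot [-0.0002, 0.0002, 0.0006]
```

View pics/d1.png

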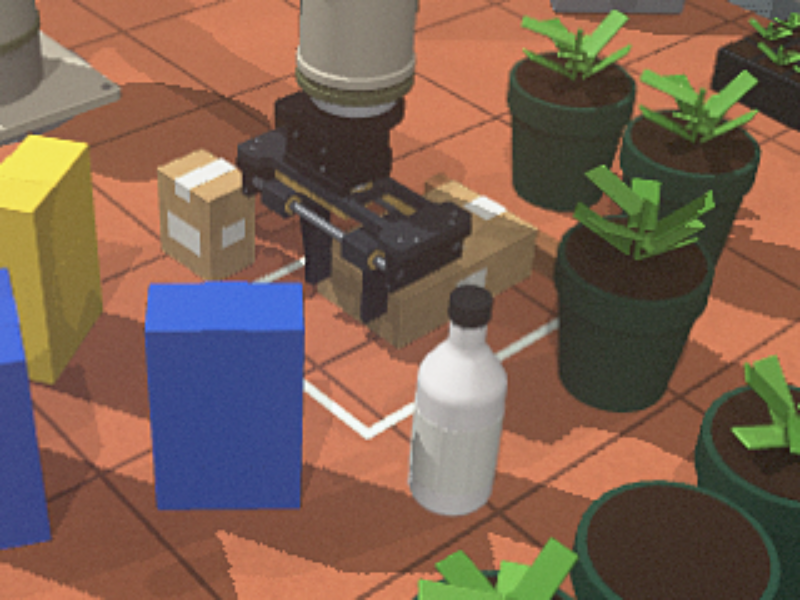

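View pics/d3.png

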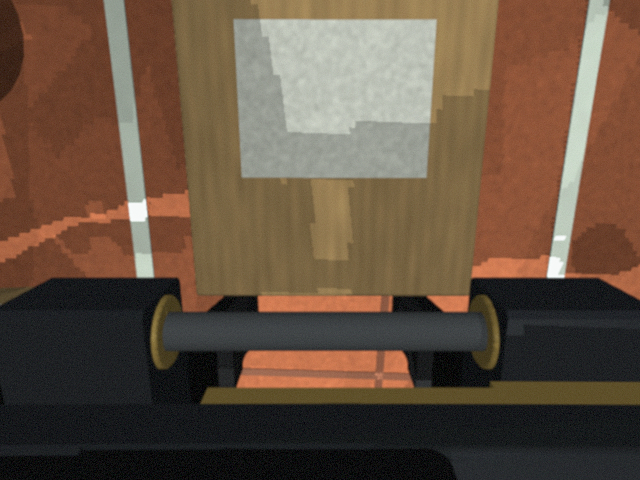

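The carton is sliding straight, with a push force of about 2.5 N. I now creep forward and watch the force.

{"api": "step_arm", "payload": {
  "increments": [
    [[0.002,0,0],[0,0,0]],
    [[0.004,0,0],[0,0,0]],
    [[0.006,0,0],[0,0,0]]
  ]
}}

```text
time: 7.25
ee_pos: [0.5497, 0.0583, 0.0273]
eef_rot: [0.694, 0.72, 0.0, -0.0]
ft_force: [-0.1, -1.2, 0.6]
width: 0.0567
```

{"api": "step_arm", "payload": {
  "increments": [
    [[0.0015,0,0],[0,0,0]],
    [[0.003,0,0],[0,0,0]]
  ]
}}

```text
time: 7.45
ee_pos: [0.5495, 0.059, 0.0273]
eef_rot: [0.695, 0.719, -0.001, 0.0]
ft_force: [-1.2, -12.6, 5.1]
width: 0.0565
```

{"api": "step_arm", "payload": {
  "increments": [
    [[0.003,0,0],[0,0,0]],
    [[0.003,0,0],[0,0,0]]
  ]
}}

```text
time: 7.65
ee_pos: [0.5493, 0.059, 0.0273]
eef_rot: [0.695, 0.719, -0.003, 0.002]
ft_force: [-2.3, -11.6, 5.1]
width: 0.0565
```

```bash
python3 go.py 0.552 0.06 0.027 92;  python3 - <<'E'
from bench import r
import cv2,pickle
d={n:r.camera(n) for n in ["scene","side","wrist"]}
pickle.dump(d,open("c4.pkl","wb"))
cv2.imwrite("pics/e1.png",cv2.resize(d["scene"]["pixels"][180:280,340:460],(720,600),interpolation=cv2.INTER_CUBIC));cv2.imwrite("pics/e2.png",cv2.resize(d["side"]["pixels"][240:400,250:410],(600,600)))
cv2.imwrite("pics/e3.png",d["wrist"]["pixels"])
E
```

```text
t 7.65 pos [0.5493 0.059  0.0273] yaw 91.88 F [ -2.3 -11.6   5.1] w 0.057
shift [0.001, 0.0027, 0.0003] rot [-0.0023, 0.0065, -0.0021]
```

View pics/e1.png

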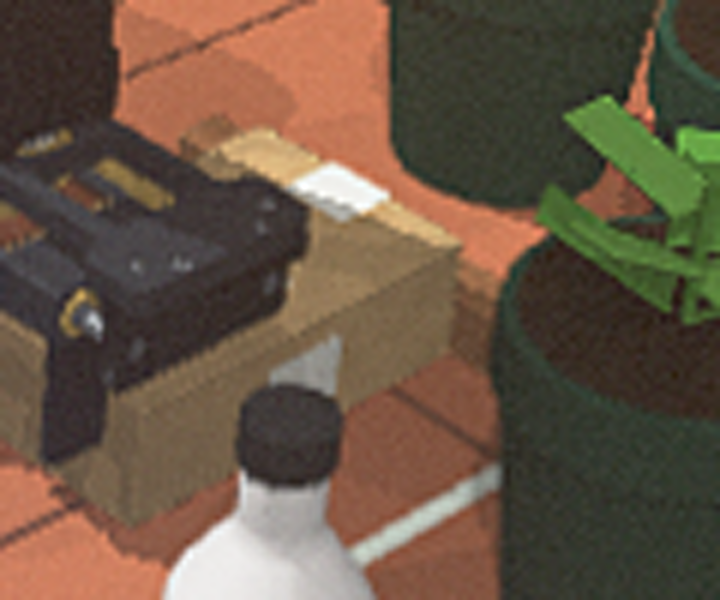

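View pics/e2.png

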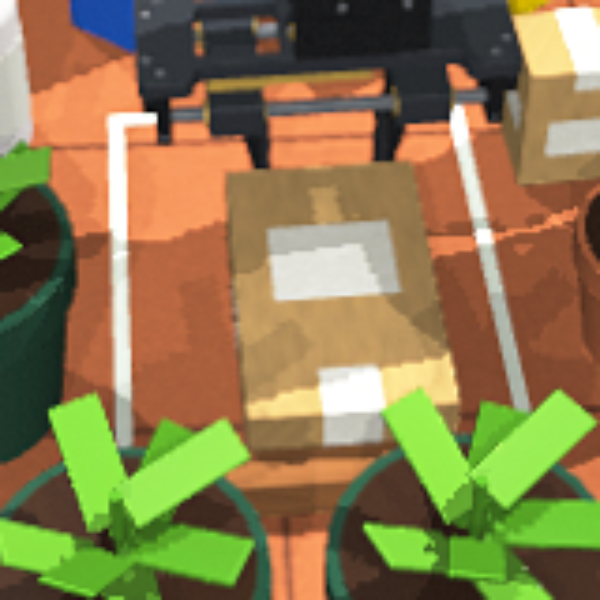

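View pics/e3.png

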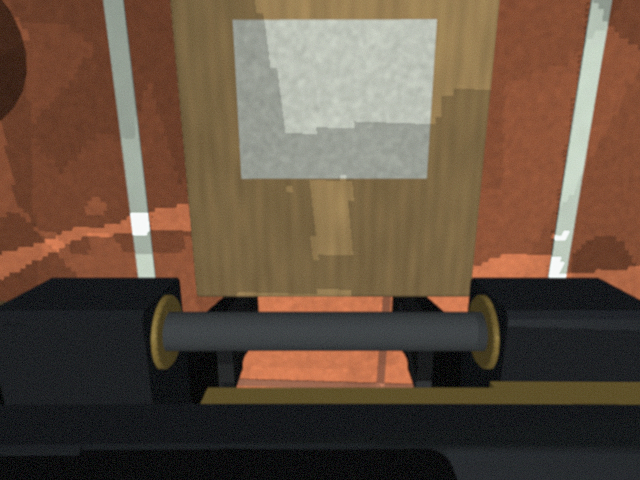

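```bash
cat > yaw.py <<'E'
import pickle,sys;from h import *
w=pickle.load(open(sys.argv[1],"rb"))["wrist"];g=cv2.cvtColor(w["pixels"],cv2.COLOR_BGR2GRAY).astype(float)
g=cv2.GaussianBlur(g,(3,3),0)
def edge(x0,y0,x1,y1,sgn,z,n):
    pts=[]
    for y in range(int(y0)+4,int(y1)-4,3):
        xc=x0+(x1-x0)*(y-y0)/(y1-y0); xs=np.arange(int(xc)-8,int(xc)+9); gr=sgn*np.gradient(g[y])[xs]
        k=np.argmax(gr); 
        if gr[k]>4: pts.append((xs[k],y))
    P=onz(w,pts,z)[:,:2]
    vx,vy,a,b=cv2.fitLine(P.astype(np.float32),cv2.DIST_HUBER,0,.001,.001).ravel()
    if vy<0:vx,vy=-vx,-vy
    print(n,len(P),"yaw",round(np.degrees(np.arctan2(vy,vx)),2),"pt",round(float(a),4),round(float(b),4))
for a in eval(sys.argv[2]): edge(*a)
E
python3 yaw.py c4.pkl '[(172,2,197,290,1,.05,"cl"),(497,2,470,290,-1,.05,"cr"),(105,2,137,275,1,0,"Ll"),(125,2,156,275,-1,0,"Lr"),(590,2,548,275,1,0,"Rl"),(609,2,565,275,-1,0,"Rr")]'
```

```text
cl 71 yaw 91.78 pt 0.4999 0.1343
cr 43 yaw 91.79 pt 0.5979 0.144
Ll 89 yaw 91.7 pt 0.4559 0.1201
Lr 89 yaw 91.71 pt 0.4642 0.1204
Rl 89 yaw 91.75 pt 0.6544 0.1263
Rr 89 yaw 91.79 pt 0.6627 0.1266
```

The carton is square to the bay lines within 0.1° and in firm contact with the batten. I back off and check.

{"api": "step_arm", "payload": {
  "increments": [
    [[-0.003,0,0],[0,0,0]],
    [[-0.012,0,0],[0,0,0]],
    [[-0.03,0,0],[0,0,0]],
    [[-0.045,0,-0.01],[0,0,0]],
    [[-0.055,0,-0.04],[0,0,0]]
  ]
}}

```text
time: 8.3
ee_pos: [0.5493, 0.0028, 0.0656]
eef_rot: [0.696, 0.718, -0.004, -0.001]
ft_force: [0.9, -0.1, -0.1]
width: 0.0565
```

{"api": "step_arm", "payload": {
  "increments": [
    [[0,0,-0.05],[0,0,0]],
    [[0,0,-0.09],[0,0,0]],
    [[0,0,-0.13],[0,0,0]],
    [[0,0,-0.17],[0,0,0]],
    [[0.02,0,-0.19],[0,0,0]]
  ]
}}

```text
time: 8.8
ee_pos: [0.5512, 0.0216, 0.259]
eef_rot: [0.697, 0.717, -0.003, 0.001]
ft_force: [0.7, 0.2, 0.2]
width: 0.0567
```

{"api": "step_arm", "payload": {
  "increments": [
    [[0.04,0,0],[0,0,0]],
    [[0.08,0,0],[0,0,0]],
    [[0.11,0,0],[0,0,0]],
    [[0.12,0,0],[0,0,0]],
    [[0.12,0,0],[0,0,0]]
  ]
}}

```text
time: 9.3
ee_pos: [0.5475, 0.143, 0.2581]
eef_rot: [0.696, 0.718, -0.003, 0.001]
ft_force: [-0.1, -1.1, -0.3]
width: 0.0567
```

```bash
python3 go.py;  python3 - <<'E'
from bench import r
import cv2,pickle
d={n:r.camera(n) for n in ["scene","side","wrist"]}
pickle.dump(d,open("c5.pkl","wb"))
for n in d: cv2.imwrite(f"pics/f_{n}.png",d[n]["pixels"])
E
```

```text
t 9.3 pos [0.5475 0.143  0.2581] yaw 91.79 F [-0.1 -1.1 -0.3] w 0.057
```

View pics/f_wrist.png

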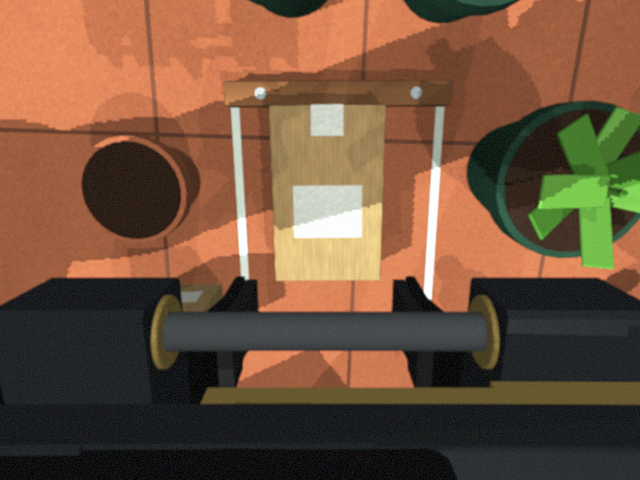

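View pics/f_scene.png

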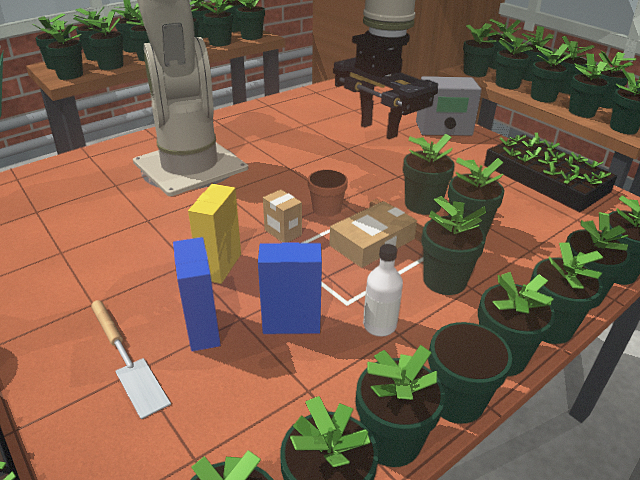

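View pics/f_side.png

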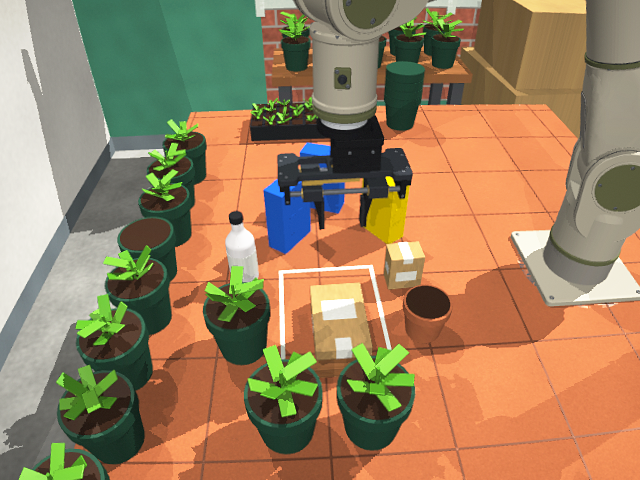

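The wrist view shows the carton's top end edge at (270,105)–(384,104) meeting the batten's near edge, with no bench visible between them. The bystanders look unmoved. I check this numerically.

```bash
python3 - <<'E'
import pickle;from h import *
w=pickle.load(open("c5.pkl","rb"))["wrist"];im=w["pixels"]
print(np.round(onz(w,[(270,105),(384,104),(276,280),(380,280)],.05),4))
print("batten",np.round(onz(w,[(226,106),(449,106)],.026),4), np.round(w["extrinsics"][:3,3],3))
cv2.imwrite("pics/g.png",cv2.resize(im[70:150,215:460],(800,262),interpolation=cv2.INTER_CUBIC))
a=pickle.load(open("c0.pkl","rb"))["scene"]["pixels"];b=pickle.load(open("c5.pkl","rb"))["scene"]["pixels"]
m=(cv2.absdiff(a,b).max(2)>60).astype(np.uint8)*255; cv2.imwrite("pics/diff.png",m)
E
python3 yaw.py c5.pkl '[(270,104,275,278,1,.05,"cl"),(385,104,380,278,-1,.05,"cr"),(231,108,240,275,1,0,"L"),(443,108,433,275,-1,0,"R")]'
```

```text
[[0.4978 0.2274 0.05  ]
 [0.5947 0.2307 0.05  ]
 [0.5021 0.0689 0.05  ]
 [0.6011 0.0716 0.05  ]]
batten [[0.4548 0.2266 0.026 ]
 [0.6568 0.2318 0.026 ]] [0.546 0.21  0.419]
cl 56 yaw 91.61 pt 0.499 0.1531
cr 56 yaw 91.72 pt 0.5979 0.1553
L 53 yaw 91.59 pt 0.455 0.145
R 53 yaw 92.11 pt 0.6626 0.1408
```

View pics/g.png

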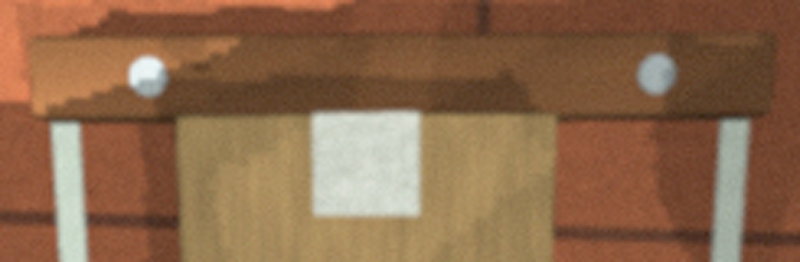

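View pics/diff.png

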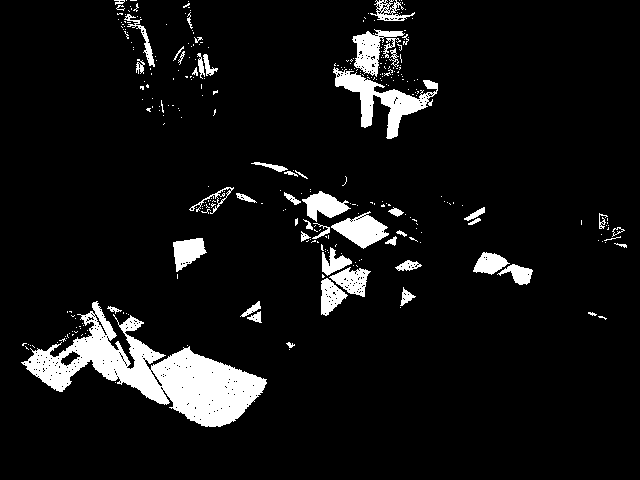

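Flush to within about 1 mm and square. The image differences are only shadows, the arm and the carton. Handing in.

```bash
python3 - <<'E'
from bench import r
print(r.close_job())
E
```

```text
the job is handed in; nothing more can be done
None
```

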